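# Hold the reading glass over the dinosaur figure

### The job

Take the reading glass by its handle, draw it out of its sloping stand, and hold it level in the air with the middle of the lens over the long-necked dinosaur figure, about a hand's breadth above the figure, so that it can be looked at through the glass from above. Leave the toy figures and everything else on the desk where they stand. The program finishes while the gripper still holds the glass, raised and still.

Things in the scene. Friction and masses are not known exactly. Their poses are not given: they have to be found in the camera images.
- lens_center (a point): Centre of the lens of the reading glass (hand magnifier, 204 mm long, 80 to 145 g). Lens with steel rim: disc 78 mm across, 8 mm thick, both faces alike; a straight pale wooden handle in its plane. Axes: x from the handle towards the lens, z square to the lens. At the start the lens is down in the stand, z axis 45 degrees from vertical, and the handle rises at 45 degrees.
- handle_center (a point): Middle of the glass's handle, 107.5 mm from the lens centre along -x; same axes as lens_center. A bar 115 mm long (50 to 165 mm from the lens centre), 16 mm wide along y (flat sides to grip), 18 mm thick along z; a 10 mm neck joins it to the rim. At the start about 121 mm above the desk, free room below and on both sides.
- stand: Dark wooden stand, fixed, 120 x 100 x 85 mm high. Origin: its foot on the desk, 45 mm below the lens centre at the start; z up, handle overhangs to its -x. A pocket sloping at 45 degrees grips the lower lens loosely (bed, cover, cheeks, stop; 2 to 3 mm play). The glass comes out straight along its handle (up and to -x); after 55 mm the lens is past cover and cheeks.
- dino_center (a point): The long-necked dinosaur figure, grey plastic, 108 mm long from tail to snout, 26 mm wide, 66 mm high at the head, loose, standing on four legs. The point is at the middle of its body, 33 mm above the desk; x points to its head, z up.
- elephant_center (a point): A toy elephant of the same grey plastic, about 85 mm long and 55 mm high, loose, to be left alone. The point is at the middle of its body, 26 mm above the desk.
- tortoise_center (a point): A toy tortoise of the same grey plastic, about 90 mm long and 36 mm high, loose, to be left alone. The point is at the middle of its shell, 18 mm above the desk.
- eraser: White eraser, 55 x 22 x 13 mm, lying loose near the robot, to be left alone. Origin: centre of its underside.
- ink: Small brown glass jar, 34 mm across and 55 mm high, loose, to be left alone. Origin: centre of its underside.
- tonic: Brown bottle with yellow cap, 42 mm across and 105 mm high, towards the back of the desk, to be left alone. Origin: centre of its underside.
- gluejar: Clear jar with yellow cap, 48 mm across and 70 mm high, towards the back of the desk, to be left alone. Origin: centre of its underside.
- mug: White mug, 80 mm across and 90 mm high, at the left side of the desk, to be left alone. Origin: centre of its underside.
Things that resemble listed ones, but are neither listed nor needed, are in the scene too. There is more than one size of the stand; the job needs the larger.

How it is judged:
By the outcome, as a careful person would: the job done as asked, in the order asked, and still so for the second after the job is handed in, while the arm keeps its last pose, push and grip.
It also fails if it takes over 40 s, if anything falls off the work surface, if the arm or the gripper's body presses on something with over 40 N, if the wrist force passes 120 N, or if a joint passes its speed limit or range.

### The arm

A 6-joint arm with a two-finger parallel gripper is mounted at the origin on the work surface. World frame = base frame: x ahead of the robot, y to its left, z up, the work surface at z = 0. Lengths are in mm, angles in rad, forces in N, time in s.
With the tool pointing down it reaches from about 275 to 1000 mm from the base axis. Payload 8.4 kg.
Tool frame: the origin (TCP) lies midway between the tips of the shut fingers; the grasp point (between the pads) lies 19 mm behind it; z points along the fingers, y is the line along which they close (so a half turn about z gives the same grasp; the last joint's range is limited). The gripper opens to 85 mm and grips with 20 to 120 N. Pads are 22 mm wide; open, the fingers measure 114 mm over their backs; the gripper's body (76 mm by 85 mm) begins 54 mm behind the grasp point. The pads swing forward as they close: fully open they stand 13 mm farther back than shut.
Start: joints at [1.182, 0.353, 1.633, -0, 1.155, -0.002], TCP at [235.765, 578.829, 231.281] pointing down, gripper open.
Joint ranges: [-2.63, 2.63], [-0.92, 2.1], [0.06, 2.66], [-1.3, 4.44], [0, 2.69], [-3.02, 3.02]. Speed limits (rad/s): [2.22, 2.22, 2.79, 3.14, 3.14, 3.14].

### API

Orientations are given as [roll, pitch, yaw] about the fixed x, y, z axes, in that order (R = Rz(yaw) Ry(pitch) Rx(roll)).
In Python, from rig import r gives the robot as it stands.
- The arm moves only by the shell command python3 -m inch 'ROWS' [OPENING] [FORCE]. ROWS is JSON, a list that holds one entry, the list of rows, each a list of 6 numbers: the shift along the tool's x, y, z scaled (see below), then the turn, a rotation vector about the tool's x, y, z scaled (see below). In form: [[[tx, ty, tz, wx, wy, wz], ...]]. A call has 1 to 8 rows; each row is the pose to reach, as a shift and turn from the pose commanded when the call began, along the tool's axes at that moment, turning the shorter way round; what a row does not reach only later rows make up. The controller multiplies each number of a shift by 20 cm and each number of a turn by pi rad. A row lasts 1/12 s, in which the tool goes at most 41.7 mm and 7.16 degrees, less where a joint would pass 70% of its speed; a pose out of reach is approached as far as the arm can. A call with a number of a shift or a turn outside -1 to 1 is refused whole. A call with a gripper value outside its range is refused whole. OPENING is the gripper's target within -1 to 1 (fully open at 1, half-way at 0, shut at -1), set as the call begins (- or left out, the last holds). The fingers move at their own pace and stop on an object; FORCE is the grip in N (left out, the last holds). Time passes only in rows, so rows that repeat a pose let the fingers close. It gives the time, the measured TCP pose, the force, the opening and the grip force at its end, in the units of the state.
- r.sense(): the state, without advancing time (a new reading comes with each control period).
- r.grab_frame(name): name is "side" or "top" or "wrist"; returns the picture (480x640x3 uint8, red, green, blue); there is no depth.
- r.camera_info(name): a dict with "K" (3x3 intrinsics, pixels), "rvec" (rotation vector, rad) and "tvec" (3), from world to camera coordinates, as OpenCV has them; the wrist camera has in their place "mount" (4x4, takes a point from camera to tool coordinates, whose origin is the TCP and whose axes are the flange's). Camera axes: x right, y down, z forward; pixel columns grow to the right and rows downward; lengths in mm; the calibration is good to about 2 mm. The wrist camera is an equidistant fisheye: a pixel r from the principal point sees the ray r / f radians off the axis. A picture is of the moment at which its call begins: read the wrist's pose just before it. camera_info takes no time and is no camera call.
- r.sign_off(): hands the job in; it is judged then, once.
The state is a dict: "clock": time; "qpos": joint angles; "qvel": joint speeds; "joint_efforts": joint torques, N m; "eef_pos": TCP position; "tcp_rot": TCP orientation; "contact_force": force on the tool from outside, world axes, zero at the start; "wrist_torque": the same for the moment, N m; "opening": opening from 0.0 (shut) to 1.0 (fully open); "grasp_force": force on a finger pad.
Only numpy, scipy, OpenCV 4.12 (cv2) and the standard library are available. Lean on these libraries where they do the work, as an engineer would, in place of code of your own. Each camera call takes 0.05 s, during which the arm holds its last target. There are 200 camera calls.

## Working session

There is one attempt and no reset: what is moved stays moved. The work goes in short steps, Python scripts to look and compute and a shell command to move; the robot and the scene stay as the last step left them, time stands still between calls to the robot, and variables do not carry over. Pictures are saved under pics/ and viewed, at most 10 in all, crops included, and the job is handed in when it is done.

```bash
ls; mkdir -p pics; python3 - <<'E'
from rig import r
import cv2,numpy as np
for n in("side","top","wrist"):
    im=r.grab_frame(n); cv2.imwrite(f"pics/{n}0.png",im[:,:,::-1])
    print(n,{k:np.round(v,4).tolist() for k,v in r.camera_info(n).items()})
print(r.sense())
E
```

```text
pics
side {'K': [[474.696, 0.0, 320.6689], [0.0, 474.696, 241.6062], [0.0, 0.0, 1.0]], 'rvec': [2.2245, -0.6111, 0.2522], 'tvec': [-472.6505, 315.8862, 922.0937]}
top {'K': [[463.6023, 0.0, 319.9649], [0.0, 463.6023, 237.3758], [0.0, 0.0, 1.0]], 'rvec': [2.1845, -2.1445, 0.1175], 'tvec': [22.6218, 618.0733, 985.0005]}
wrist {'K': [[371.6483, 0.0, 317.5519], [0.0, 371.6483, 231.7982], [0.0, 0.0, 1.0]], 'mount': [[-0.0006, -0.9647, -0.2633, 66.031], [1.0, -0.0005, -0.0003, 0.1452], [0.0001, -0.2633, 0.9647, -142.5175], [0.0, 0.0, 0.0, 1.0]]}
{'clock': 0.15, 'qpos': array([ 1.18158759e+00,  3.53482736e-01,  1.63393871e+00,  2.51803391e-05,
        1.15520323e+00, -2.42985463e-03]), 'qvel': array([-0.00087978, -0.00025488, -0.00224029, -0.00146158, -0.00046335,
       -0.00130238]), 'joint_efforts': array([-4.10652738e-04, -6.05629849e+01, -3.42338026e+01, -3.28087424e-05,
        6.10925403e-03, -2.16963770e-05]), 'eef_pos': array([235.6315645 , 578.50242706, 230.74861792]), 'tcp_rot': array([-3.14056069e+00, -2.55339955e-05,  2.75480358e+00]), 'contact_force': array([ 0.74960746, -0.28011848, -0.74281888]), 'wrist_torque': array([-0.0280898 ,  0.04869318, -0.00309632]), 'grasp_force': 0.0, 'opening': 0.9998297941807864}
```

View pics/top0.png

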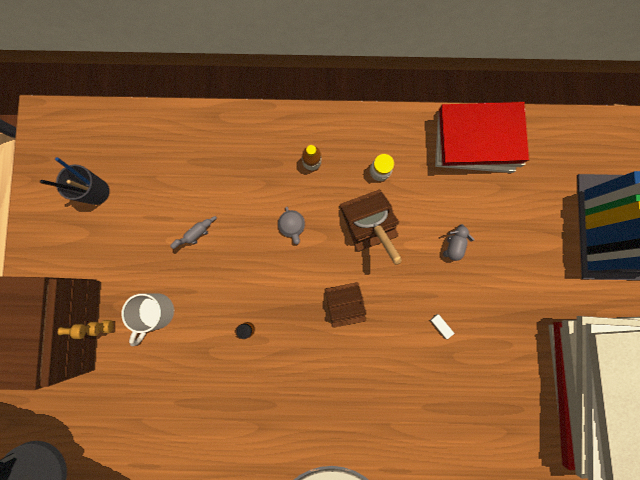

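View pics/side0.png

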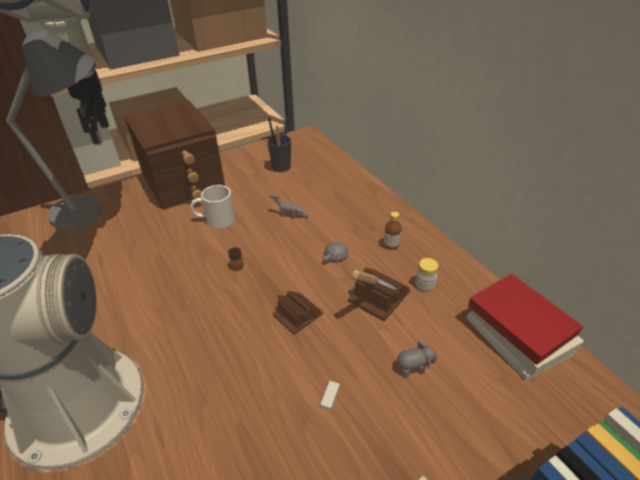

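Top: the larger stand with the glass is at (370,220), with its handle from (377,228) to (398,261). The smaller empty stand is at (345,304).
Grey figures in the top view:
- (193,233): long and thin, so most likely the dinosaur.
- (291,224): round, so the tortoise.
- (458,242): squat with ears, so the elephant.

I'll confirm these in an enlarged montage.

```bash
cat > h.py <<'E'
import numpy as np,cv2
from rig import r
from scipy.spatial.transform import Rotation as Rn
def cam(n):
    c=r.camera_info(n); K=np.array(c["K"],float); R=cv2.Rodrigues(np.array(c["rvec"],float))[0]; t=np.array(c["tvec"],float).ravel(); return K,R,t
def proj(n,P):
    K,R,t=cam(n); p=(K@(R@np.atleast_2d(P).T+t[:,None])); return (p[:2]/p[2]).T
def ray(n,uv):
    K,R,t=cam(n); d=R.T@np.linalg.inv(K)@np.array([uv[0],uv[1],1.]); return -R.T@t,d/np.linalg.norm(d)
def plane(n,uv,z):
    o,d=ray(n,uv); return o+d*(z-o[2])/d[2]
def tri(a,b):
    (o1,d1),(o2,d2)=ray("top",a),ray("side",b)
    s=np.linalg.lstsq(np.c_[d1,-d2],o2-o1,rcond=None)[0]
    p,q=o1+s[0]*d1,o2+s[1]*d2; return (p+q)/2,np.linalg.norm(p-q)
E
python3 - <<'E'
from h import *
T=cv2.imread("pics/top0.png");S=cv2.imread("pics/side0.png")
def crop(I,u,v): return cv2.resize(I[v-37:v+38,u-50:u+50],(400,300),interpolation=cv2.INTER_CUBIC)
m=np.vstack([np.hstack([crop(T,193,233),crop(T,375,225)]),np.hstack([crop(S,288,207),crop(S,375,288)])])
cv2.imwrite("pics/m1.png",m)
print("tcp in top",proj("top",[235,578,230]),proj("side",[235,578,230]))
for n,I in(("top",T),("side",S)):
    h=cv2.cvtColor(I,cv2.COLOR_BGR2HSV)
    g=((h[...,1]<60)&(h[...,2]>40)&(h[...,2]<170)).astype(np.uint8)
    k,_,st,c=cv2.connectedComponentsWithStats(g)
    for i in range(1,k):
        if 80<st[i,4]<1500 and 150<c[i,1]<400: print(n,"grey",st[i].tolist(),c[i].round(1))
E
```

```text
tcp in top [[ -6.1400554  443.81211554]] [[103.29457086 140.00784473]]
top grey [436, 124, 80, 49, 376] [473.6 163.3]
top grey [371, 162, 20, 19, 86] [378.5 173.5]
top grey [59, 165, 37, 35, 249] [ 79.1 186.5]
top grey [56, 166, 13, 19, 109] [ 62.3 177. ]
top grey [578, 174, 45, 19, 404] [593.4 180.4]
top grey [581, 183, 59, 37, 471] [610.  197.1]
top grey [278, 207, 26, 37, 582] [291.1 224.3]
top grey [354, 210, 34, 18, 278] [371.6 219.8]
top grey [171, 217, 45, 32, 415] [193.9 232.6]
top grey [444, 225, 30, 35, 565] [457.4 243.1]
top grey [582, 236, 58, 33, 440] [608.8 254.2]
top grey [147, 294, 26, 36, 413] [163.3 309.7]
top grey [124, 296, 28, 35, 540] [134.7 313.5]
top grey [237, 325, 14, 13, 118] [244.  330.6]
side grey [202, 184, 27, 17, 330] [215.3 192.6]
side grey [199, 195, 35, 33, 701] [218.7 212.4]
side grey [271, 194, 36, 24, 219] [288.1 206.9]
side grey [0, 235, 34, 55, 1350] [ 13.6 258.1]
side grey [324, 243, 23, 19, 324] [335.5 251.6]
side grey [417, 272, 20, 18, 201] [426.4 280. ]
side grey [377, 278, 19, 12, 90] [385.9 283.9]
side grey [399, 342, 37, 35, 687] [415.8 358.4]
```

View pics/m1.png

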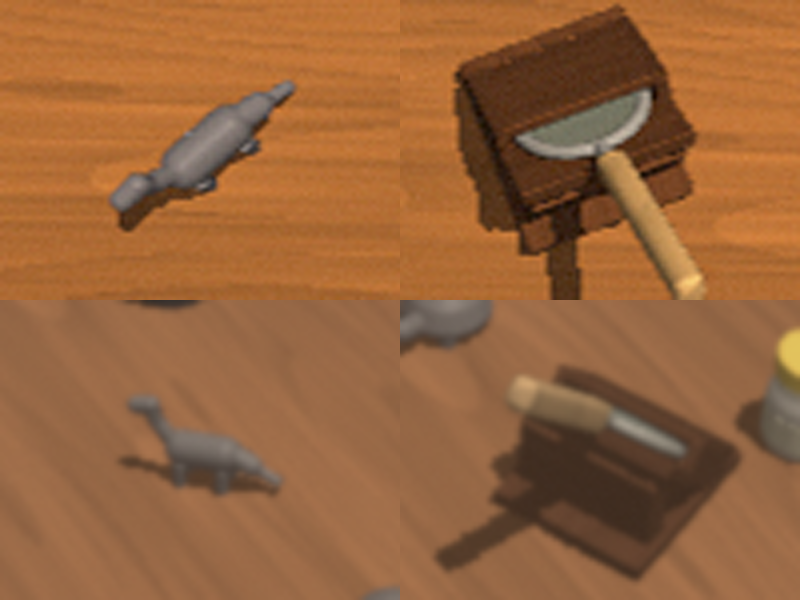

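The montage confirms it. The figure at top (194,232), side (289,207) has a long neck and a tail, so it is the dinosaur. The glass's handle runs from (378,228) to (397,259) in top and from (376,279) to (355,273) in side. Next I triangulate.

```bash
python3 - <<'E'
from h import *
d,e=tri((194.2,232.2),(288.7,206.7)); print("dino",d.round(1),e.round(1),"plane33",plane("top",(194.2,232.2),40).round(1))
hd=tri((174.5,243.5),(274,196)); print("dino head",hd)
a,ea=tri((396.7,258.5),(355.5,273.5)); b,eb=tri((378,228.5),(376.2,279)); print("end",a.round(1),ea,"neck",b.round(1),eb)
v=b-a; print("len",np.linalg.norm(v),"heading deg",np.degrees(np.arctan2(v[1],v[0])),"elev",np.degrees(np.arcsin(v[2]/np.linalg.norm(v))))
m=(a+b)/2; m2=m; print("mid",m)
# wood handle mask in both views
for n,box in(("top",(370,222,405,268)),("side",(348,264,382,288))):
    I=cv2.imread(f"pics/{n}0.png"); x0,y0,x1,y1=box; h=cv2.cvtColor(I,cv2.COLOR_BGR2HSV)
    M=np.zeros(I.shape[:2],np.uint8); 
    q=(h[...,2]>120)&(h[...,1]>60)&(h[...,1]<150)
    M[y0:y1,x0:x1]=q[y0:y1,x0:x1]; k,l,st,c=cv2.connectedComponentsWithStats(M); i=1+st[1:,4].argmax()
    p=np.argwhere(l==i)[:,::-1]; print(n,st[i].tolist(),c[i],cv2.minAreaRect(p.astype(np.float32)))
E
```

```text
dino [625.  311.8  29.9] 1.3 plane33 [623.2 309.3  40. ]
dino head (array([597.14972499, 345.14948854,  56.87411725]), np.float64(2.457489557755425))
end [ 565.4 -113.4  161.7] 0.5356197217766386 neck [635.3 -88.4  85.6] 5.720539206478713
len 106.33183968949726 heading deg 19.711788256471532 elev -45.68705320848768
mid [ 600.33583378 -100.90360513  123.68719048]
top [375, 225, 26, 39, 293] [387.98634812 244.18088737] ((387.98931884765625, 243.71829223632812), (43.40990447998047, 7.825862884521484), 60.06848907470703)
side [348, 264, 34, 24, 485] [361.26804124 272.52783505] ((364.5, 275.5), (23.0, 33.0), 90.0)
```

```bash
cat >> h.py <<'E'
def down(yaw): return Rn.from_euler("z",yaw)*Rn.from_euler("x",np.pi)
def rows(P,R):
    s=r.sense(); R0=Rn.from_euler("xyz",s["tcp_rot"]); 
    t=R0.inv().apply(np.array(P)-s["eef_pos"])/200; w=(R0.inv()*R).as_rotvec()/np.pi
    print("row",np.r_[t,w].round(4).tolist(),"q",s["qpos"].round(2).tolist(),"clock",s["clock"])
E
python3 - <<'E'
from h import *
rows([598,-101,320],down(np.radians(20)))
E
```

```text
row [-2.9596, -2.4635, -0.4438, -0.0002, 0.0004, 0.7658] q [1.18, 0.35, 1.63, 0.0, 1.16, -0.0] clock 0.15
```

```bash
python3 -m inch '[[[-1,-0.83,-0.44,0,0,0.26],[-1,-0.83,-0.44,0,0,0.26],[-1,-0.83,-0.44,0,0,0.26],[-1,-0.83,-0.44,0,0,0.26],[-1,-0.83,-0.44,0,0,0.26],[-1,-0.83,-0.44,0,0,0.26],[-1,-0.83,-0.44,0,0,0.26],[-1,-0.83,-0.44,0,0,0.26]]]' 1
python3 -c "
from h import *
rows([598,-101,320],down(np.radians(20)))"
```

```text
clock: 0.82
eef_pos: [360.5, 346.6, 321.2]
tcp_rot: [3.139, 0.0, 1.931]
contact_force: [0.7, 0.2, -0.2]
opening: 0.996
grasp_force: 0.0
row [-2.5129, 0.3233, 0.0081, 0.0008, -0.0006, 0.5034] q [0.76, 0.07, 1.79, -0.0, 1.28, 0.4] clock 0.8167
```

```bash
python3 -m inch '[[[-1,0.13,0,0,0,0.25],[-1,0.13,0,0,0,0.25],[-1,0.13,0,0,0,0.25],[-1,0.13,0,0,0,0.25],[-1,0.13,0,0,0,0.25],[-1,0.13,0,0,0,0.25],[-1,0.13,0,0,0,0.25],[-1,0.13,0,0,0,0.25]]]'
python3 -c "
from h import *
rows([598,-101,320],down(np.radians(20)))"
```

```text
clock: 1.48
eef_pos: [454.5, 171.9, 318.8]
tcp_rot: [-3.141, 0.0, 1.15]
contact_force: [1.1, -0.2, -0.6]
opening: 1.004
grasp_force: 0.0
row [-0.9527, 1.2121, -0.0064, -0.0002, 0.0002, 0.255] q [0.36, 0.05, 1.81, 0.0, 1.28, 0.78] clock 1.4833
```

```bash
python3 -m inch '[[[-0.8,1,0,0,0,0.22],[-0.8,1,0,0,0,0.22],[-0.8,1,0,0,0,0.22],[-0.8,1,0,0,0,0.22],[-0.8,1,0,0,0,0.22],[-0.8,1,0,0,0,0.22],[-0.8,1,0,0,0,0.22],[-0.8,1,0,0,0,0.22]]]'
python3 -c "
from h import *
rows([598,-101,320],down(np.radians(20)))"
```

```text
clock: 2.15
eef_pos: [573.0, -56.6, 318.5]
tcp_rot: [-3.141, 0.001, 0.462]
contact_force: [-0.8, 0.7, -1.3]
opening: 1.001
grasp_force: 0.0
row [0.0131, 0.2545, -0.0078, -0.0001, 0.0003, 0.0358] q [-0.1, 0.2, 1.64, -0.0, 1.3, 1.01] clock 2.15
```

```bash
python3 -m inch '[[[0,0.26,0,0,0,0.036],[0,0.26,0,0,0,0.036],[0,0.26,0,0,0,0.036],[0,0.26,0,0,0,0.036],[0,0.26,0,0,0,0.036]]]'
python3 - <<'E'
from h import *
import json
s=r.sense(); im=r.grab_frame("wrist"); cv2.imwrite("pics/w1.png",im[:,:,::-1])
json.dump([s["eef_pos"].tolist(),s["tcp_rot"].tolist()],open("w1.json","w"))
E
```

```text
clock: 2.57
eef_pos: [594.8, -100.0, 319.1]
tcp_rot: [-3.141, 0.0, 0.351]
contact_force: [-0.2, 0.3, 0.5]
opening: 0.994
grasp_force: 0.0
```

View pics/w1.png

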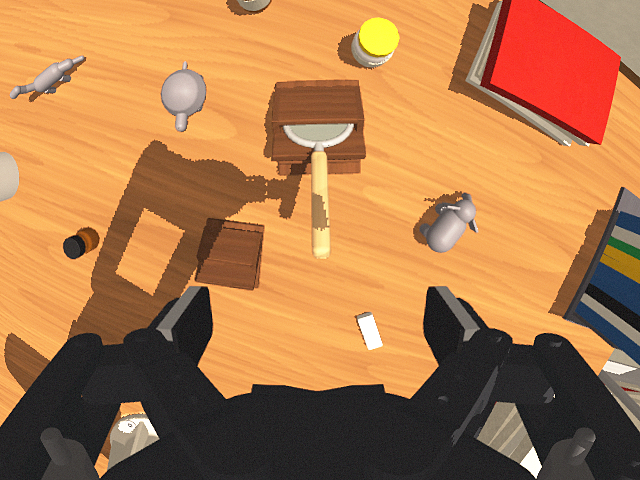

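The wrist view shows the handle from (319,150) to (321,257), with the stand above it at (318,125). The dinosaur is at top left (50,77).

```bash
cat >> h.py <<'E'
def wray(uv,pos,rot):
    c=r.camera_info("wrist"); K=np.array(c["K"]); M=np.array(c["mount"]); d=(np.array(uv)-K[:2,2])/K[0,0]; th=np.linalg.norm(d)
    v=np.r_[d/th*np.sin(th),np.cos(th)]; R=Rn.from_euler("xyz",rot)
    return R.apply(M[:3,3])+np.array(pos), R.apply(M[:3,:3]@v)
def wplane(uv,pos,rot,z):
    o,d=wray(uv,pos,rot); return o+d*(z-o[2])/d[2]
E
python3 - <<'E'
from h import *
import json
p,w=json.load(open("w1.json")); I=cv2.imread("pics/w1.png"); h=cv2.cvtColor(I,cv2.COLOR_BGR2HSV)
for v in (158,170,185,230,245,250,254,256,258,260):
    print(v,[tuple(h[v,u]) for u in (300,)],[u for u in range(300,340) if h[v,u,0]>=20 and h[v,u,0]<35 and h[v,u,2]>60][:1],[u for u in range(300,340) if 20<=h[v,u,0]<35 and h[v,u,2]>60][-1:])
a=wplane((321,253),p,w,161.7); b=wplane((319.3,152),p,w,80.4)
print(a.round(1),b.round(1),np.linalg.norm(a-b),np.degrees(np.arctan2(*(b-a)[1::-1])))
# rim left/right extremes level: lens centre z 45
print("dino",wplane((50,77),p,w,40))
E
```

```text
158 [(np.uint8(11), np.uint8(163), np.uint8(125))] [315] [325]
170 [(np.uint8(11), np.uint8(151), np.uint8(86))] [315] [326]
185 [(np.uint8(15), np.uint8(159), np.uint8(253))] [315] [326]
230 [(np.uint8(15), np.uint8(154), np.uint8(249))] [316] [328]
245 [(np.uint8(16), np.uint8(158), np.uint8(249))] [317] [329]
250 [(np.uint8(15), np.uint8(170), np.uint8(246))] [314] [329]
254 [(np.uint8(16), np.uint8(160), np.uint8(250))] [316] [328]
256 [(np.uint8(17), np.uint8(155), np.uint8(252))] [322] [328]
258 [(np.uint8(14), np.uint8(164), np.uint8(246))] [320] [325]
260 [(np.uint8(14), np.uint8(169), np.uint8(237))] [] []
[ 564.3 -114.3  161.7] [639.8 -85.4  80.4] 114.65202362614089 20.93825355091885
dino [628.96414948 297.03439468  40.        ]
```

```bash
python3 -c "
from h import *
rows([594,-103.5,111],down(np.radians(21)))"
```

```text
row [-0.0095, 0.0157, 1.0414, -0.0002, 0.0001, -0.0049] q [-0.17, 0.25, 1.58, 0.0, 1.31, 1.05] clock 2.6167
```

```bash
python3 -m inch '[[[-0.01,0.016,0.2,0,0,-0.005],[-0.01,0.016,0.35,0,0,-0.005],[-0.01,0.016,0.5,0,0,-0.005],[-0.01,0.016,0.65,0,0,-0.005],[-0.01,0.016,0.8,0,0,-0.005],[-0.01,0.016,0.8,0,0,-0.005]]]'
python3 - <<'E'
from h import *
rows([594,-103.5,111],down(np.radians(21)))
s=r.sense(); im=r.grab_frame("wrist"); cv2.imwrite("pics/w2.png",im[:,:,::-1])
E
```

```text
clock: 3.12
eef_pos: [590.6, -103.5, 154.0]
tcp_rot: [-3.137, 0.008, 0.366]
contact_force: [-1.3, -0.6, 0.1]
opening: 1.0
grasp_force: 0.0
row [0.0174, 0.0072, 0.2149, -0.0015, 0.0024, -0.0001] q [-0.18, 0.4, 1.75, 0.0, 1.0, 1.03] clock 3.1167
```

View pics/w2.png

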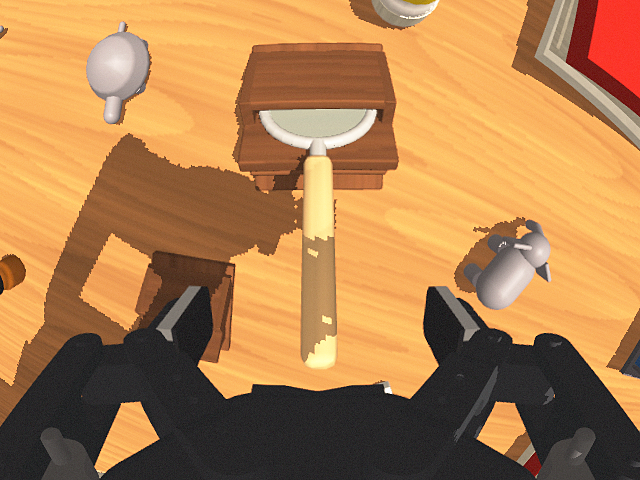

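The handle is upright in the view at column 318, midway between the fingers (columns 208 and 428). I go down and close.

```bash
python3 -m inch '[[[0.007,0.003,0.1,0,0,0],[0.007,0.003,0.215,0,0,0],[0.007,0.003,0.215,0,0,0],[0.007,0.003,0.215,0,0,0]]]' && python3 -m inch '[[[0,0,0,0,0,0],[0,0,0,0,0,0],[0,0,0,0,0,0],[0,0,0,0,0,0],[0,0,0,0,0,0],[0,0,0,0,0,0],[0,0,0,0,0,0],[0,0,0,0,0,0]]]' -1 80
python3 -c "
from h import *
rows([594,-103.5,111],down(np.radians(21)))"
```

```text
clock: 3.5
eef_pos: [596.3, -105.0, 117.6]
tcp_rot: [-3.142, 0.0, 0.365]
contact_force: [-0.0, -0.5, 0.7]
opening: 1.001
grasp_force: 0.0
clock: 4.17
eef_pos: [595.8, -105.1, 116.7]
tcp_rot: [-3.141, 0.0, 0.364]
contact_force: [-3.6, 1.7, 4.7]
opening: 0.168
grasp_force: 77.8
row [-0.0058, -0.0105, 0.0284, -0.0003, 0.0001, -0.0007] q [-0.18, 0.45, 1.77, 0.0, 0.92, 1.03] clock 4.1667
```

```bash
python3 -m inch '[[[-0.02,0,-0.02,0,0,0],[-0.05,0,-0.05,0,0,0],[-0.08,0,-0.08,0,0,0],[-0.11,0,-0.11,0,0,0],[-0.14,0,-0.14,0,0,0],[-0.17,0,-0.17,0,0,0],[-0.2,0,-0.2,0,0,0],[-0.2,0,-0.2,0,0,0]]]' -1 110
python3 -c "
from h import *
print(r.sense()['wrist_torque'])
im=r.grab_frame('side'); cv2.imwrite('pics/s2.png',cv2.resize(im[180:330,260:460,::-1],(800,600)))"
```

```text
clock: 4.83
eef_pos: [558.0, -120.3, 157.8]
tcp_rot: [3.141, -0.001, 0.364]
contact_force: [-0.4, 1.1, 1.5]
opening: 0.162
grasp_force: 107.2
[ 0.09493121 -0.17449202 -0.02695403]
```

View pics/s2.png

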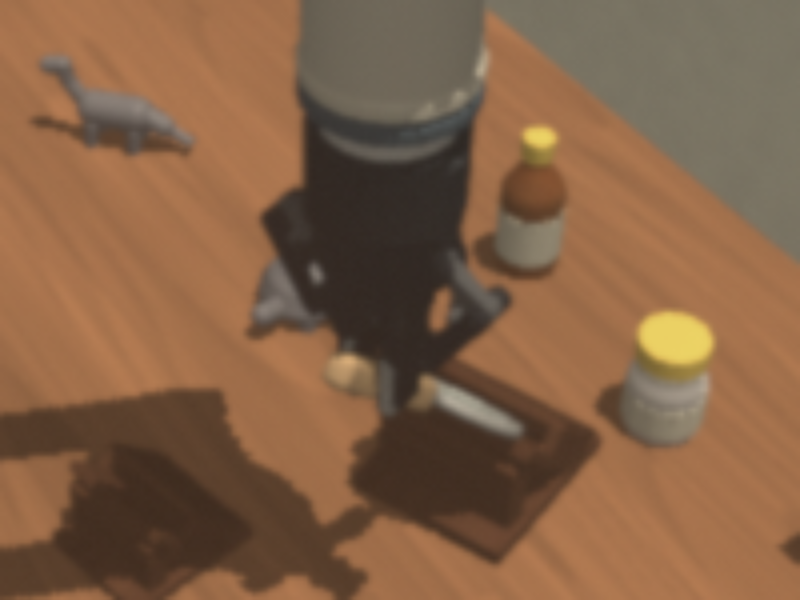

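The glass is following the gripper: the rim now stands clear of the cover at crop (480,410). The draw has covered about 58 mm. I keep going along the handle, then up.

```bash
python3 -m inch '[[[-0.08,0,-0.08,0,0,0],[-0.16,0,-0.16,0,0,0],[-0.24,0,-0.24,0,0,0],[-0.28,0,-0.36,0,0,0],[-0.28,0,-0.5,0,0,0],[-0.28,0,-0.62,0,0,0],[-0.28,0,-0.62,0,0,0]]]'
python3 - <<'E'
from h import *
import json
s=r.sense(); im=r.grab_frame("wrist"); cv2.imwrite("pics/w3.png",im[:,:,::-1]); print(s["wrist_torque"])
json.dump([s["eef_pos"].tolist(),s["tcp_rot"].tolist()],open("w3.json","w"))
d=np.arctan2(311,625); Rf=Rn.from_euler("z",d)*Rn.from_euler("y",-np.pi/4)*Rn.from_euler("x",np.pi)
print(np.degrees(d),Rf.as_matrix().round(2))
E
```

```text
clock: 5.47
eef_pos: [508.2, -140.4, 284.7]
tcp_rot: [3.138, -0.005, 0.364]
contact_force: [1.3, -0.2, -0.1]
opening: 0.165
grasp_force: 107.5
[-0.03083761 -0.01494317 -0.01543719]
26.454937706918837 [[ 0.63  0.45  0.63]
 [ 0.32 -0.9   0.32]
 [ 0.71  0.   -0.71]]
```

View pics/w3.png

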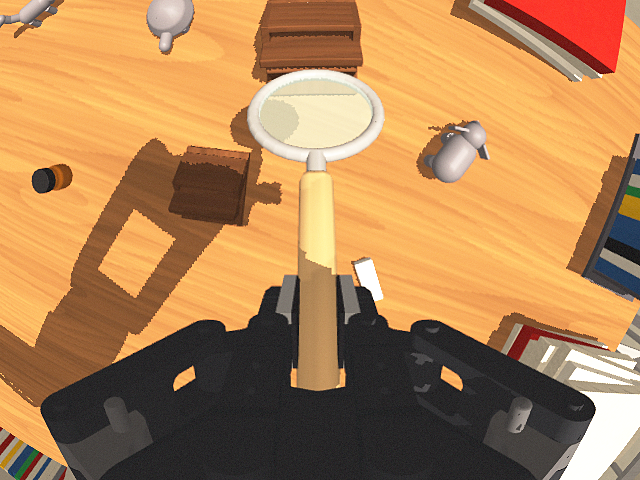

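The glass hangs clear in the grip, in line with the handle: rim 247–384 by 70–160 px, centre (316,115). The toys have not moved. Next I turn it level and move it across towards the dinosaur.

```bash
cat >> h.py <<'E'
def lev(d,t=np.pi/4): return Rn.from_euler("z",d)*Rn.from_euler("y",-t)*Rn.from_euler("x",np.pi)
E
python3 -c "
from h import *
rows([527,261,260],lev(np.radians(26.5)))"
```

```text
row [0.8053, -1.8392, 0.1096, 0.0131, 0.2489, -0.0294] q [-0.27, 0.15, 1.79, -0.0, 1.2, 0.93] clock 5.5167
```

```bash
python3 -m inch '[[[0.06,-0.13,0,0.001,0.02,-0.002],[0.13,-0.3,0.02,0.002,0.045,-0.005],[0.2,-0.48,0.03,0.003,0.07,-0.008],[0.28,-0.66,0.04,0.005,0.1,-0.011],[0.36,-0.83,0.05,0.006,0.12,-0.014],[0.4,-0.92,0.05,0.006,0.13,-0.015],[0.4,-0.92,0.05,0.006,0.13,-0.015]]]'
python3 -c "
from h import *
rows([527,261,260],lev(np.radians(26.5)))"
```

```text
clock: 6.1
eef_pos: [512.7, 63.5, 267.6]
tcp_rot: [-3.129, -0.406, 0.411]
contact_force: [0.5, 0.3, -1.1]
opening: 0.165
grasp_force: 107.7
row [0.4076, -0.874, 0.2277, 0.0053, 0.1206, -0.0143] q [0.01, -0.04, 2.09, 0.25, 0.74, 1.01] clock 6.1
```

```bash
python3 -m inch '[[[0.06,-0.13,0.03,0.001,0.02,-0.002],[0.13,-0.3,0.07,0.002,0.045,-0.005],[0.2,-0.48,0.12,0.003,0.07,-0.008],[0.28,-0.64,0.16,0.004,0.095,-0.01],[0.36,-0.78,0.2,0.005,0.115,-0.013],[0.41,-0.87,0.23,0.005,0.12,-0.014],[0.41,-0.87,0.23,0.005,0.12,-0.014],[0.41,-0.87,0.23,0.005,0.12,-0.014]]]'
python3 - <<'E'
from h import *
import json
rows([527,261,147],lev(np.radians(26.5)))
s=r.sense(); im=r.grab_frame("wrist"); cv2.imwrite("pics/w4.png",im[:,:,::-1])
json.dump([s["eef_pos"].tolist(),s["tcp_rot"].tolist()],open("w4.json","w"))
a=r.grab_frame("top")[150:300,90:290]; b=r.grab_frame("side")[130:280,200:400]
f=lambda x:cv2.resize(x[:,:,::-1],(400,300),interpolation=cv2.INTER_CUBIC)
w=cv2.resize(im[:,:,::-1],(400,300))
cv2.imwrite("pics/m4.png",np.vstack([np.hstack([f(a),f(b)]),np.hstack([w,cv2.resize(im[0:240,160:480,::-1],(400,300))])]))
E
```

```text
clock: 6.77
eef_pos: [530.3, 258.7, 260.0]
tcp_rot: [3.136, -0.782, 0.465]
contact_force: [-0.0, 0.1, -1.2]
opening: 0.161
grasp_force: 107.7
row [-0.4052, -0.0196, 0.3937, 0.0011, 0.001, 0.0005] q [0.45, 0.01, 2.25, 0.07, 0.1, 1.49] clock 6.7667
```

View pics/m4.png

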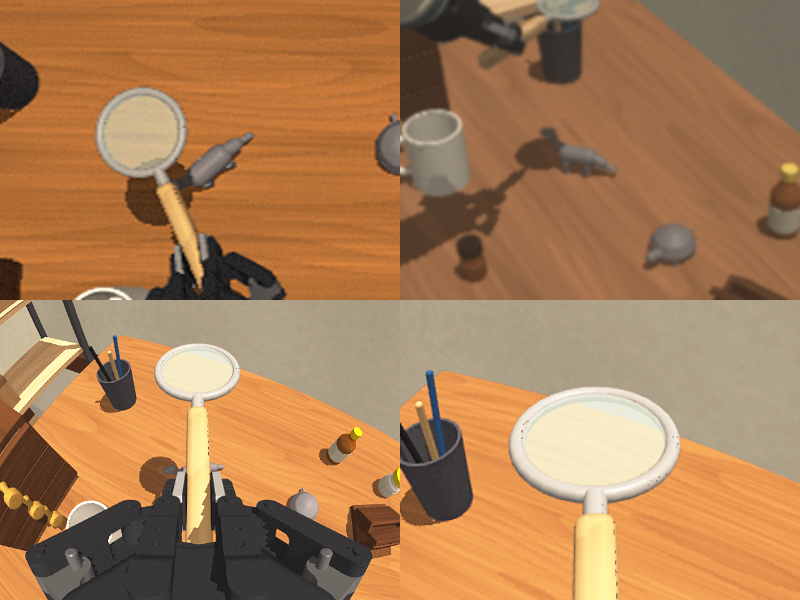

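Top crop: rim centred at (141,132), full-picture (160.5,216). The wrist view has the rim in the same place as before, 247–384 by 70–158 px, so the glass has not slipped. I'll fit its tilt and the lens centre from the rim points.

```bash
python3 - <<'E'
from h import *
import json
from scipy.optimize import least_squares
p,w=json.load(open("w4.json")); c=r.camera_info("wrist"); K=np.array(c["K"]); M=np.array(c["mount"])
C=M[:3,3]
def wp(P):
    q=M[:3,:3].T@(P-C); th=np.arctan2(np.hypot(*q[:2]),q[2]); return K[:2,2]+K[0,0]*th*q[:2]/np.hypot(*q[:2])
def model(x):
    L=np.array(x[:3]); xl=np.array([np.cos(x[3]),0,np.sin(x[3])]); y=np.array([0,1,0.])
    o=[]
    for d in(xl,-xl,y,-y):
        P=L+35*d; v=P-C; v/=np.linalg.norm(v); n=d-v*(d@v); o.append(wp(P+4*n/np.linalg.norm(n)))
    return np.array(o)  # far near right left
obs=np.array([[316,69.6],[316,157.6],[384,113.6],[247.2,113.6]])
f=lambda x:(lambda m:np.r_[m[:2,1]-obs[:2,1],m[2:].ravel()-obs[2:].ravel()])(model(x))
s=least_squares(f,[84,-2,72,.78],x_scale=[10,10,10,.1]); print(s.x.round(2),np.degrees(s.x[3]),s.fun.round(1))
R=Rn.from_euler("xyz",w)
for L in(s.x[:3],[83.8,-2,71.7]):
    Lw=np.array(p)+R.apply(L); print("lens world",Lw.round(1),"top px",proj("top",Lw).round(1),"side px",proj("side",Lw).round(1))
xl=R.apply([np.cos(s.x[3]),0,np.sin(s.x[3])]); print("elev deg",np.degrees(np.arcsin(xl[2])))
print("lens from top px at z265",plane("top",(160.5,216),265).round(1), "at 270",plane("top",(160.5,216),270).round(1))
# dino grey contour in top0 : minAreaRect centre of body
E
```

```text
[79.9  -0.77 71.76  0.87] 49.585162542819745 [ 2.2  2.1 -0.2 -2.3  0.2 -2.1]
lens world [626.  307.2 265.4] top px [[159.8 214.6]] side px [[283.8 131.7]]
lens world [627.9 309.5 268.2] top px [[158.  213.3]] side px [[284.  130.1]]
elev deg -4.763690200898913
lens from top px at z265 [623.8 306.1 265. ] at 270 [623.  304.3 270. ]
```

```bash
python3 -c "
from h import *
rows([530,263,151],lev(np.radians(26.5)))"
```

```text
row [-0.3828, -0.0306, 0.3962, 0.0016, 0.0006, -0.0002] q [0.44, 0.0, 2.25, 0.08, 0.1, 1.48] clock 6.9167
```

```bash
python3 -m inch '[[[-0.05,-0.03,0.05,0,0,0],[-0.1,-0.03,0.11,0,0,0],[-0.17,-0.03,0.18,0,0,0],[-0.24,-0.03,0.25,0,0,0],[-0.31,-0.03,0.32,0,0,0],[-0.36,-0.03,0.37,0,0,0],[-0.38,-0.03,0.395,0,0,0],[-0.38,-0.03,0.395,0,0,0]]]'
python3 - <<'E'
from h import *
s=r.sense(); print(s["eef_pos"],s["tcp_rot"])
T=r.grab_frame("top")[:,:,::-1]; S=r.grab_frame("side")[:,:,::-1]
cv2.imwrite("pics/top5.png",T);cv2.imwrite("pics/side5.png",S)
f=lambda x:cv2.resize(x,(400,300),interpolation=cv2.INTER_CUBIC)
cv2.imwrite("pics/m5.png",np.hstack([cv2.resize(T[180:330,120:220],(400,600),interpolation=cv2.INTER_CUBIC),cv2.resize(S[120:270,220:320],(400,600),interpolation=cv2.INTER_CUBIC)]))
E
```

```text
clock: 7.58
eef_pos: [535.9, 264.2, 188.5]
tcp_rot: [3.138, -0.721, 0.459]
contact_force: [-0.3, -0.9, -1.0]
opening: 0.166
grasp_force: 107.7
[535.91017137 264.17011422 188.53781863] [ 3.13846796 -0.72143311  0.45929504]
```

View pics/m5.png

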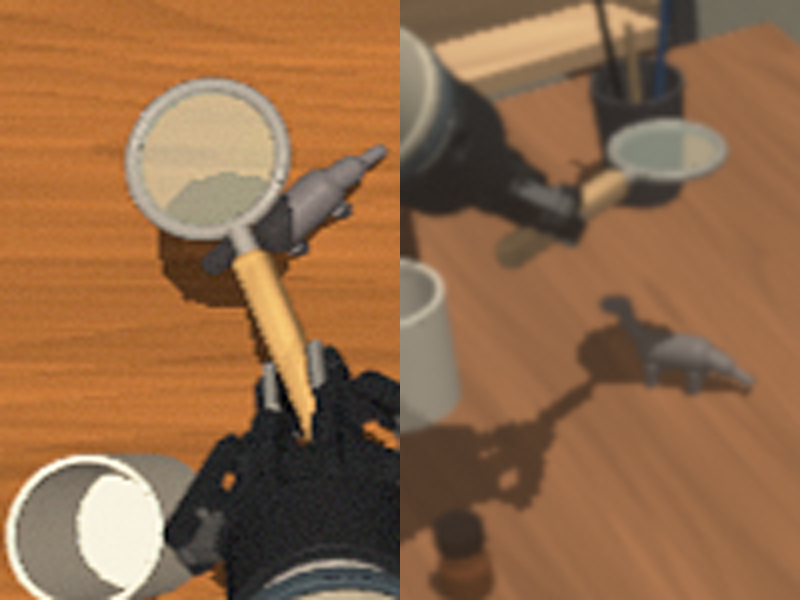

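The arm stopped short: the pitch is 41° rather than 45° and z is 188 rather than 151, because joint 5 ran to its 0 limit. The top crop has the rim at (207,160) and the side crop at (667,149). I'll swing the handle round about the lens, to a heading of about 75°, which frees joint 5. I'll go back up first.

```bash
python3 - <<'E'
from h import *
L=tri((171.8,220),(286.8,157.3)); print("lens",L)
s=r.sense(); R=Rn.from_euler("xyz",s["tcp_rot"]); print("lens in tool",R.inv().apply(L[0]-s["eef_pos"]).round(1))
o,d=ray("side",(286.8,157.3)); print("side view elev",np.degrees(np.arcsin(-d[2])),"az",np.degrees(np.arctan2(d[1],d[0])),"measured 28.1")
xl=R.apply([.7071,0,.7071]); zl=-R.apply([-.7071,0,.7071]); zl=R.apply([.7071,0,-.7071]); print("nominal elev",np.degrees(np.arcsin(xl[2])),"nominal view angle",np.degrees(np.arcsin(-d@zl)))
h=np.radians(50); P=np.array([625,311,265])-[110*np.cos(h),110*np.sin(h),5]; rows(P,lev(h))
E
```

```text
lens (array([629.15759401, 310.44439281, 189.50177071]), np.float64(2.6324198757708874))
lens in tool [78.3 -0.1 68.5]
side view elev 31.191709163859183 az 65.03840268819128 measured 28.1
nominal elev -3.604581774228759 nominal view angle 28.26753275415518
row [0.2337, 0.2102, -0.2657, 0.091, 0.0199, -0.0957] q [0.46, 0.15, 2.26, -0.6, 0.0, 2.16] clock 7.6833
```

```bash
python3 -m inch '[[[0.1,0.05,-0.1,0.02,0.02,-0.02],[0.2,0.1,-0.22,0.05,0.02,-0.05],[0.23,0.2,-0.27,0.09,0.02,-0.095],[0.23,0.2,-0.27,0.09,0.02,-0.095],[0.23,0.2,-0.27,0.09,0.02,-0.095],[0.23,0.2,-0.27,0.09,0.02,-0.095],[0.23,0.2,-0.27,0.09,0.02,-0.095],[0.23,0.2,-0.27,0.09,0.02,-0.095]]]'
python3 - <<'E'
from h import *
h=np.radians(50); P=np.array([625,311,265])-[107*np.cos(h),107*np.sin(h),6]; rows(P,lev(h))
h=np.radians(75); P=np.array([625,311,225])-[107*np.cos(h),107*np.sin(h),6]; rows(P,lev(h))
E
```

```text
clock: 8.35
eef_pos: [539.1, 227.4, 235.7]
tcp_rot: [3.027, -0.688, 0.69]
contact_force: [-0.4, -1.1, -1.4]
opening: 0.167
grasp_force: 107.7
row [0.129, 0.0529, -0.0386, 0.0754, 0.0334, -0.0412] q [0.33, 0.05, 2.22, 0.57, 0.22, 0.73] clock 8.35
row [0.0718, 0.2405, 0.1962, 0.1682, 0.0385, -0.1446] q [0.33, 0.05, 2.22, 0.57, 0.22, 0.73] clock 8.35
```

```bash
python3 -m inch '[[[0.01,0.04,0.03,0.03,0.006,-0.025],[0.03,0.09,0.07,0.06,0.013,-0.05],[0.04,0.13,0.11,0.09,0.02,-0.08],[0.055,0.18,0.15,0.125,0.03,-0.11],[0.07,0.22,0.18,0.155,0.036,-0.135],[0.07,0.24,0.195,0.168,0.038,-0.145],[0.07,0.24,0.195,0.168,0.038,-0.145],[0.07,0.24,0.195,0.168,0.038,-0.145]]]'
python3 - <<'E'
from h import *
h=np.radians(75); P=np.array([625,311,156])-[107*np.cos(h),107*np.sin(h),6]; rows(P,lev(h))
E
```

```text
clock: 9.02
eef_pos: [599.0, 206.2, 219.7]
tcp_rot: [3.134, -0.788, 1.317]
contact_force: [1.1, -0.6, -1.0]
opening: 0.161
grasp_force: 107.8
row [-0.2438, -0.0117, 0.2492, 0.0006, -0.0008, 0.0017] q [-0.06, 0.36, 1.92, 1.0, 0.97, -0.44] clock 9.0167
```

```bash
python3 -m inch '[[[-0.04,0,0.04,0,0,0],[-0.08,-0.01,0.08,0,0,0],[-0.13,-0.01,0.13,0,0,0],[-0.17,-0.01,0.17,0,0,0],[-0.21,-0.01,0.215,0,0,0],[-0.235,-0.012,0.24,0,0,0.001],[-0.244,-0.012,0.249,0,-0.001,0.002],[-0.244,-0.012,0.249,0,-0.001,0.002]]]'
python3 - <<'E'
from h import *
h=np.radians(75); P=np.array([625,311,156])-[107*np.cos(h),107*np.sin(h),6]; rows(P,lev(h))
T=r.grab_frame("top")[:,:,::-1]; S=r.grab_frame("side")[:,:,::-1]
cv2.imwrite("pics/top6.png",T);cv2.imwrite("pics/side6.png",S)
cv2.imwrite("pics/m6.png",np.hstack([cv2.resize(T[180:330,130:230],(400,600),interpolation=cv2.INTER_CUBIC),cv2.resize(S[120:270,230:330],(400,600),interpolation=cv2.INTER_CUBIC)]))
E
```

```text
clock: 9.68
eef_pos: [594.7, 209.1, 148.6]
tcp_rot: [-3.137, -0.779, 1.298]
contact_force: [1.7, -0.3, -0.6]
opening: 0.159
grasp_force: 107.8
row [0.0025, 0.0142, -0.0074, 0.0008, 0.002, -0.0024] q [-0.05, 0.46, 1.97, 1.1, 0.88, -0.58] clock 9.6833
```

View pics/m6.png

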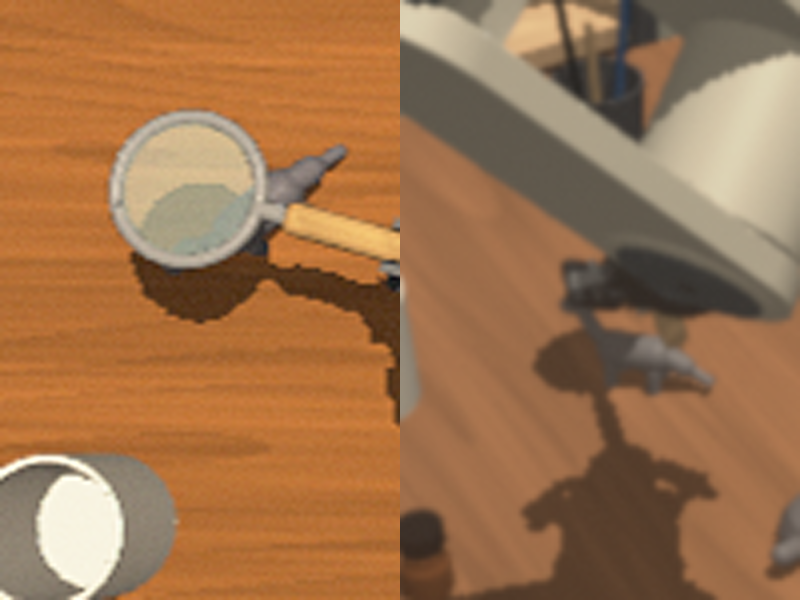

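In the top view the rim is centred at crop (189,190), full-picture (177.2,227.5), with the dinosaur below it still standing in place. The last step is a check of the lens position against the dinosaur.

```bash
python3 - <<'E'
from h import *
s=r.sense(); R=Rn.from_euler("xyz",s["tcp_rot"])
print("lens top",plane("top",(177.2,227.5),155).round(1),"lens tool",(s["eef_pos"]+R.apply([79.5,-.5,71])).round(1))
print("dino z33",plane("top",(194.2,232.2),33).round(1)); 
for n in("top",):
  A=cv2.imread("pics/top0.png").astype(int);B=cv2.imread("pics/top6.png").astype(int)
  d=(abs(A-B).sum(2)>60)
  for k,(u,v) in dict(tort=(291,224),eleph=(457,243),eraser=(442,326),ink=(244,330),mug=(147,313),glue=(383,165),tonic=(311,158),tail=(209,222)).items(): print(k,d[v-14:v+15,u-14:u+15].sum() if k!="tail" else d[v-5:v+4,u-3:u+9].sum())
h=np.radians(75); P=np.array([625,311,156])-[107*np.cos(h),107*np.sin(h),6]; rows(P,lev(h))
E
```

```text
lens top [618.4 311.  155. ] lens tool [623.1 311.9 155.1]
dino z33 [624.  311.2  33. ]
tort 168
eleph 0
eraser 0
ink 173
mug 0
glue 0
tonic 0
tail 0
row [-0.0018, 0.0114, -0.0043, 0.0009, 0.0018, -0.0019] q [-0.05, 0.46, 1.96, 1.1, 0.88, -0.58] clock 9.7833
```

```bash
python3 -m inch '[[[0,0.007,-0.003,0,0.001,-0.001],[0,0.014,-0.004,0.001,0.002,-0.002],[0,0.014,-0.004,0.001,0.002,-0.002],[0,0.014,-0.004,0.001,0.002,-0.002],[0,0.014,-0.004,0.001,0.002,-0.002],[0,0.014,-0.004,0.001,0.002,-0.002],[0,0.014,-0.004,0.001,0.002,-0.002],[0,0.014,-0.004,0.001,0.002,-0.002]]]'
python3 - <<'E'
from h import *
s=r.sense(); R=Rn.from_euler("xyz",s["tcp_rot"])
print("lens",(s["eef_pos"]+R.apply([79.5,-.5,71])).round(1),"normal",R.apply([.7071,0,-.7071]).round(3),abs(s["qvel"]).max())
T=r.grab_frame("top")[:,:,::-1]
hs=cv2.cvtColor(T.copy(),cv2.COLOR_BGR2HSV)
for n,(u,v) in dict(tort=(291,224),ink=(244,330)).items():
    A=cv2.cvtColor(cv2.imread("pics/top0.png"),cv2.COLOR_BGR2HSV)
    for X in(A,hs):
        m=(X[v-22:v+23,u-22:u+23,1]<60); ys,xs=np.nonzero(m); print(n,m.sum(),xs.mean().round(1),ys.mean().round(1))
E
```

```text
clock: 10.45
eef_pos: [597.6, 207.7, 149.6]
tcp_rot: [-3.14, -0.786, 1.309]
contact_force: [0.5, -0.4, -0.6]
opening: 0.165
grasp_force: 107.8
lens [624.5 310.6 155.7] normal [ 0.001 -0.001  1.   ] 0.0019442068031863124
tort 582 22.1 22.3
tort 853 16.8 25.7
ink 158 21.7 22.8
ink 159 21.7 22.7
```

```bash
python3 -c "
from rig import r
print(r.sign_off())"
```

```text
the job is handed in; nothing more can be done
None
```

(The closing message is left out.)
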